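Load the spice crate and push it up the ramp behind its lip

ROBOT

A 6-joint arm with a two-finger parallel gripper is mounted at the origin on the work surface. World frame = base frame: x ahead of the robot, y to its left, z up, the work surface at z = 0. Lengths are in m, angles in rad, forces in N, time in s.
With the tool pointing down it reaches from about 0.35 to 0.975 m from the base axis. Payload 4.9 kg.
Tool frame: the origin (TCP) lies on the front face of the gripper's body, between the roots of the fingers; the fingertips stand ctrl.finger_overhang ahead of it and the grasp point (between the pads) lies 54 mm ahead of it (ctrl.finger_overhang is the distance from the TCP to the fingertips, in m); z points along the fingers, y is the line along which they close (so a half turn about z gives the same grasp; the last joint's range is limited). The gripper opens to 85 mm and grips with 20 to 120 N. Pads are 22 mm wide; open, the fingers measure 114 mm over their backs; the gripper's body (76 mm by 85 mm) begins 54 mm behind the grasp point. The pads swing forward as they close: fully open they stand 13 mm farther back than shut.
Start: joints at [-1.31, 0.053, 1.613, -0, 1.476, -0.119], TCP at [0.232, -0.58, 0.304] pointing down, gripper open.
Joint ranges: [-3.01, 3.01], [-1.01, 2.22], [0.06, 2.58], [-1.02, 4.17], [0.09, 2.62], [-3.14, 3.14]. Speed limits (rad/s): [2.57, 2.57, 3.14, 3.14, 3.14, 3.14].

INTERFACE

Orientations are given as a rotation vector (axis times angle).
In Python, from station import ctrl, vision gives the robot as it stands. The module is installed in compiled form; this text tells all that it offers.
- The arm moves only by the tool drive_tool, never from a script. Its argument "rows" is a list of rows, each a list of 2 entries, a list of its own where there are three numbers: the shift along the tool's x, y, z in m, then the turn about the tool's z in rad. A call has 1 to 10 rows; each row shifts and turns the commanded pose from where the row before left it, along the tool's axes as they then stand; what a row does not reach is not made up. A row lasts 1/10 s, in which the tool goes at most 50 mm and 8.59 degrees, less where a joint would pass 70% of its speed; a pose out of reach is approached as far as the arm can. A call with a gripper value outside its range is refused whole. "jaw" is the closure, from 0 (fully open) to 1 (shut), set as the call begins (left out, the last holds). The fingers move at their own pace and stop on an object; "grip_force" is the grip in N (left out, the last holds). Time passes only in rows, so rows that do not move let the fingers close. It gives the time, the measured TCP pose, the force, the opening and the grip force at its end, in the units of the state.
- ctrl.get_obs(): the state, without advancing time (a new reading comes with each control period).
- vision.get_image(name): name is "scene" or "top" or "wrist"; returns a dict with "image" (420x560x3 uint8, blue, green, red), "vertical_fov" (degrees; the focal length in pixels is half the picture's height over the tangent of half this angle, whatever the lens; pixels are square), "cx", "cy" (the principal point, pixels), "R" (3x3) and "t" (3): a world point X has camera coordinates R X + t. Camera axes: x right, y down, z forward; pixel columns grow to the right and rows downward; lengths in m; the calibration is good to about 2 mm. The wrist camera is an equidistant fisheye: a pixel r from the principal point sees the ray r / f radians off the axis. A picture is of the moment at which its call begins. There is no depth.
- ctrl.finish_job(): hands the job in; it is judged then, once.
The state is a dict: "t": time; "q": joint angles; "dq": joint speeds; "effort": joint torques, N m; "tool_pos": TCP position; "tool_rot": TCP orientation; "contact_force": force on the tool from outside, world axes, zero at the start; "wrist_torque": the same for the moment, N m; "opening": finger opening in m; "grip_force": force on a finger pad.
Only numpy, scipy, OpenCV 4.12 (cv2) and the standard library are available. Lean on these libraries where they do the work, as an engineer would, in place of code of your own. Each camera call takes 0.05 s, during which the arm holds its last target. There are 200 camera calls.

TASK

Take the short jar off the turntable and stand it in the empty half of the wooden crate. Then push the crate, without lifting it, up the ramp of the wooden stand and over the lip until its rear edge drops behind the lip and the crate lies flat on the deck. Push gently, never with more than about 30 N, keep the jars upright, and leave the other things where they are.

Things in the scene. Friction and masses are not known exactly. Their poses are not given: they have to be found in the camera images.
- short_jar: The only short spice jar on the turntable: an upright cylinder 44 mm across and 66 mm tall with a twist cap on its top 18 mm, about 0.14 kg. Origin: centre of its underside, z up its axis.
- crate: Loose smooth wooden crate, 120 mm long (its x), 146 mm wide (its y), walls 40 mm high; empty about 0.45 kg. Origin: centre of its underside; +x is its front end, towards the ramp. Partitions at y = 0 and x = +/-36 mm make two square cells side by side, at y = +35 mm (holds a jar) and y = -35 mm (empty). Pushing it takes some 2 to 10 N on the way up.
- empty_cell (a point): Centre of the floor of the crate's empty cell (crate x = 0, y = -35 mm, 6 mm above the underside). The cell is 68 mm (x) by 64 mm (y); the walls around it end 34 mm or less above its floor.
- push_batten (a point): Middle of the rear face of the batten across the crate's rear (-x) end, where it is to be pushed, towards crate +x. The batten is 100 mm wide, sticks out 12 mm (crate x = -60 to -72 mm) and lies 20 to 32 mm above the underside.
- crate_jar: A second short jar, the same as the first, standing in the crate's +y cell. Origin: centre of its underside.
- turntable: Spice turntable, a disc 200 mm across, its top 18 mm above the counter; it stands still. Origin: centre of its underside.
- tall_jar_1: Tall jar on the turntable, 38 mm across, 98 mm tall; a bystander. Origin: centre of its underside.
- tall_jar_2: Tall jar on the turntable, 38 mm across, 98 mm tall; a bystander. Origin: centre of its underside.
- stand: Wooden stand fixed to the counter. Origin: on the counter at the middle of the ramp's foot; +x points level in the uphill direction, z up. The ramp rises from z = 0 at x = 0 to 30 mm at x = 110 mm, then a level deck runs to x = 310 mm. Side walls 158 mm apart, 58 mm high, guide the crate along both; flared guides widen the mouth from x = 0 down to -58 mm.
- ramp_top (a point): Top of the ramp, start of the deck (stand x = 110, z = 30 mm). Just past it a lip crosses the deck: a bar 8 mm higher than the deck, sloped in front, upright behind. Its back face lies anywhere from 26 to 50 mm past this point, another place each time, and is not reported. 116 mm past that face stands a sprung cork pad, top 29 mm above the deck, that moves with the lip.
- deck_mid (a point): Point on the deck at stand x = 210, z = 30 mm. The pad yields 10 mm (0.5 N at first, 2 N at the end), then is solid. The crate must press it back 4 mm before its rear edge clears the lip and drops 8 mm; pushed 6 mm farther it meets the solid stop and the force shoots up. If friction holds the tail up, it falls as the pusher eases off. Dropped, the crate is level, centre 60 to 66 mm past the lip's back face.
- egg_cooker: Pastel blue egg cooker with a clear dome, 168 mm across, 150 mm tall; a bystander. Origin: centre of its underside.
- egg_rack: Aluminium egg rack insert, a disc 136 mm across on three feet with a wire handle, 82 mm tall; a bystander. Origin: centre of its underside.
- lidded_bowl: White ceramic bowl with its lid on, 136 mm across, 109 mm tall; a bystander. Origin: centre of its underside.
Mind the look-alikes: they are no part of the job. Several things look just like the crate: the one meant starts farthest to the robot's left.

How it is judged:
On the way, in this order (a step that is already met when the one before it is completed fails the run):
1. the short jar stands released in the crate's empty cell, with the crate still on the counter (x of short_jar in the frame of crate between -0.02 and 0.02 m and y of short_jar in the frame of crate between -0.06 and -0.015 m and z of short_jar in the frame of crate below 0.012 m and angle between short_jar's own z axis and vertical below 0.15 rad and contact force between the fingers and short_jar below 0.05 N and height (world z) of crate below 0.008 m), for 0.2 s.
2. the crate rides nose-up on the ramp (angle between crate's own z axis and vertical above 0.12 rad and contact force between crate and stand above 0.5 N and x of crate in the frame of stand between -0.02 and 0.13 m), for 0.1 s.
At the end, for the whole second after the job is handed in: The crate lies at rest, level within 0.025 rad, on the deck behind the lip (underside at deck height within about 3 mm), with both short jars standing upright on its floor, the moved one in the -y cell and the other in the +y cell (x of crate in the frame of stand between 0.19 and 0.23 m and z of crate in the frame of stand between 0.027 and 0.0325 m and angle between crate's own z axis and vertical below 0.025 rad and linear speed of crate below 0.01 m/s and y of short_jar in the frame of crate between -0.06 and -0.015 m and x of short_jar in the frame of crate between -0.025 and 0.025 m and y of crate_jar in the frame of crate between 0.015 and 0.06 m and angle between each of short_jar, crate_jar's own z axis and vertical below 0.12 rad and z of each of short_jar, crate_jar in the frame of crate below 0.012 m); the robot touches nothing.
It fails at once if the crate is pushed with more than 30 N (contact force between any of the fingers, the arm and crate above 30 N).
It fails at once if the crate is lifted (its underside's centre more than 25 mm above the deck) (height (world z) of crate above 0.055 m).
It fails at once if a jar is tipped over (angle between any of short_jar, crate_jar's own z axis and vertical above 0.7 rad).
It fails at once if a bystander is moved by more than 25 mm (distance of any of tall_jar_1, tall_jar_2, egg_cooker, egg_rack, lidded_bowl from where it was at the start of the episode above 0.025 m).
It also fails if it takes over 70 s, if anything falls off the work surface, if the arm or the gripper's body presses on something with over 40 N, if the wrist force passes 120 N, or if a joint passes its speed limit or range.

## Working session

There is one attempt and no reset: what is moved stays moved. The work goes in short steps, Python scripts to look and compute and a tool call to move; the robot and the scene stay as the last step left them, time stands still between calls to the robot, and variables do not carry over. Pictures are saved under pics/ and viewed, at most 10 in all, crops included, and the job is handed in when it is done.

Besides the shell and the picture viewer there is one more tool, called after "Emit:" by a JSON object that holds its "op" and its "data". drive_tool: Moves the arm, as the interface text tells. Its arguments: {"type":"object","properties":{"rows":{"type":"array","items":{"type":"array"}},"jaw":{"type":"number"},"grip_force":{"type":"number"}},"required":["rows"]}

```bash
mkdir -p pics; cat > h.py <<'E'
import numpy as np, cv2
from station import ctrl, vision
def cam(n,save=None):
    d=vision.get_image(n)
    if save:
        cv2.imwrite(f'pics/{save}.png',d['image']); np.savez(f'pics/{save}.npz',**{k:v for k,v in d.items()})
    return d
def load(n): return dict(np.load(f'pics/{n}.npz'))
def ray(d,u,v,fish=False):
    h=d['image'].shape[0]; f=h/2/np.tan(np.radians(float(d['vertical_fov']))/2)
    x=(u-d['cx']);y=(v-d['cy'])
    if fish:
        r=np.hypot(x,y)+1e-9; th=r/f; c=np.array([x/r*np.sin(th),y/r*np.sin(th),np.cos(th)])
    else: c=np.array([x/f,y/f,1.])
    R=np.array(d['R']);t=np.array(d['t']); return -R.T@t, R.T@c
def onz(d,u,v,z,fish=False):
    o,r=ray(d,u,v,fish); return o+r*(z-o[2])/r[2]
E
python3 - <<'E'
from h import *
a=cam('scene','s0');b=cam('top','t0')
for d in (a,b): print(d['vertical_fov'],d['cx'],d['cy'],-np.array(d['R']).T@d['t'],np.round(d['R'],2).tolist())
cv2.imwrite('pics/both.png',cv2.resize(np.vstack([b['image']]),(800,600)))
print(ctrl.finger_overhang,ctrl.get_obs())
E
```

```text
54.106081611974915 281.41802651974297 209.21421964746446 [1.29586779 0.33748703 0.95162612] [[-0.28, 0.96, -0.02], [0.71, 0.2, -0.68], [-0.65, -0.2, -0.74]]
53.8170166309836 279.399284333632 205.95921692262215 [0.35593839 0.06614723 1.19837792] [[-0.02, -1.0, -0.03], [-0.99, 0.02, -0.14], [0.15, 0.03, -0.99]]
0.0726 {'t': 0.1, 'q': array([-1.31003871e+00,  5.32857121e-02,  1.61415789e+00,  2.71087668e-06,
        1.47600025e+00, -1.18996200e-01]), 'dq': array([-7.35083919e-04, -1.30600820e-03, -2.19425542e-03, -7.40579935e-05,
       -5.92185547e-04, -3.45523509e-04]), 'effort': array([ 2.61885743e-04, -3.94906497e+01, -3.71363068e+01, -1.18144939e-06,
        3.96454110e-03, -4.11947980e-06]), 'tool_pos': array([ 0.23157375, -0.58005235,  0.30278829]), 'tool_rot': array([-3.08331681e+00, -5.92589015e-01,  2.01592327e-04]), 'contact_force': array([-0.73937102,  0.35995591,  1.23442718]), 'wrist_torque': array([-0.02330157,  0.00413422, -0.06445747]), 'grip_force': 0.0, 'opening': 0.08562494068823749}
```

View pics/both.png

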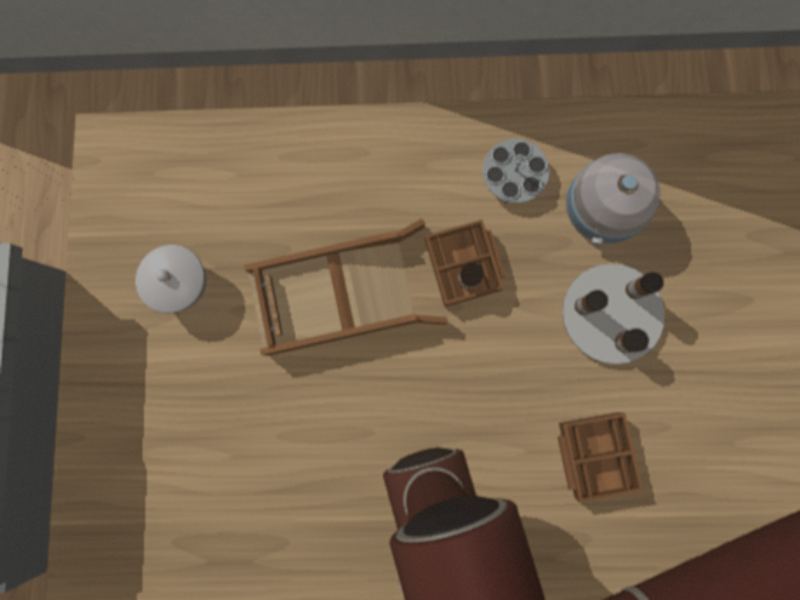

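View pics/s0.png

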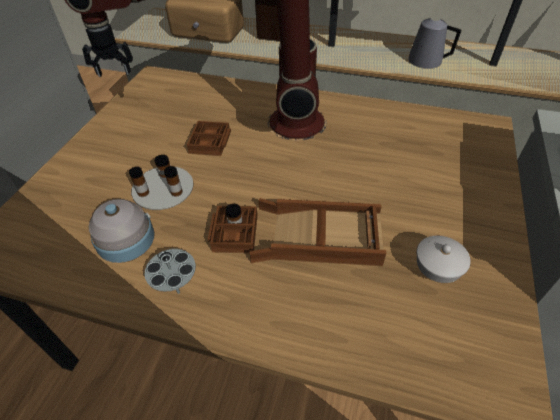

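Top view (800x600 scaling): there are two crates, (465,262) and (600,455). The one at (465,262) is farther left (+y), holds a jar and faces the stand, so it's the one meant. The turntable jars have caps at (594,300), (650,284) and (632,340). The next crop should show which is short.

```bash
python3 - <<'E'
from h import *
a=load('s0')['image'];b=load('t0')['image']
A=cv2.resize(a[140:260,110:270],(800,600),interpolation=cv2.INTER_CUBIC)
B=cv2.resize(b[150:270,290:480],(800,505),interpolation=cv2.INTER_CUBIC)
cv2.imwrite('pics/cA.png',A);cv2.imwrite('pics/cB.png',B)
E
```

```text
(no output)
```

View pics/cA.png

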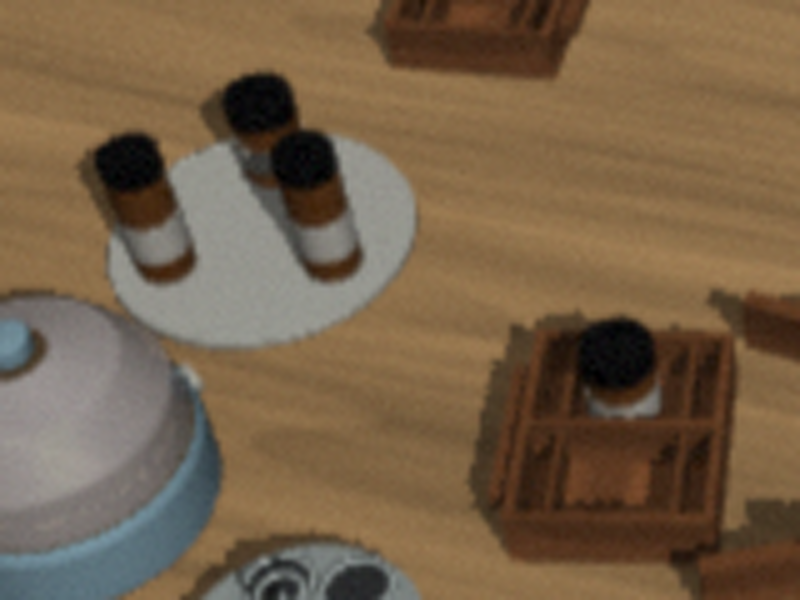

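View pics/cB.png

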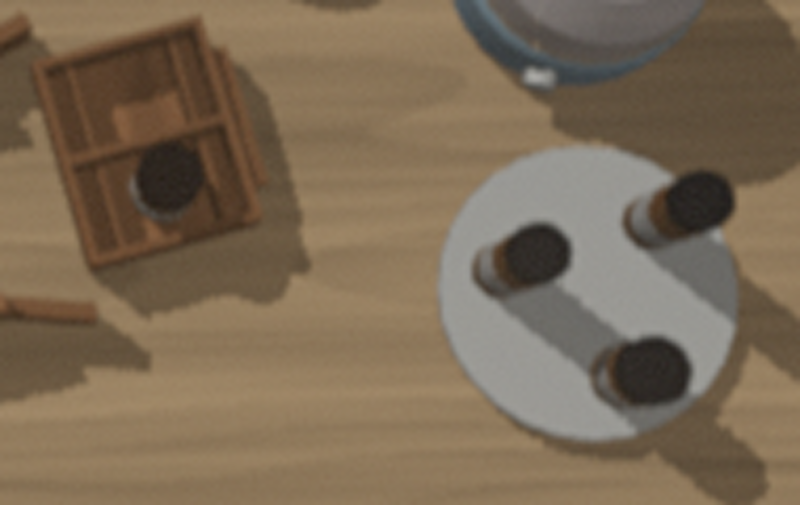

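The short jar is the one with the cap at crop B (650,371), crop A (260,105): it has a short visible body and a wider cap. Crate rim corners in crop B: (34,66), (198,17), (262,215), (92,268). Empty cell at (150,115), the far-x side; batten on the right (-y world).

```bash
python3 - <<'E'
from h import *
a=load('s0');b=load('t0')
k=190/800
B=lambda u,v:(290+u*k,150+v*k)
def dark(d,x0,y0,x1,y1,th=55):
    m=(d['image'].max(2)<th).astype(np.uint8); z=np.zeros_like(m); z[y0:y1,x0:x1]=m[y0:y1,x0:x1]
    n,l,s,c=cv2.connectedComponentsWithStats(z); i=1+np.argmax(s[1:,4]); return c[i],s[i].tolist()
ax=lambda u,v:(110+u/5,140+v/5)
u,v=map(int,B(650,371)); c1,s1=dark(b,u-12,v-12,u+13,v+13)
u,v=map(int,ax(260,105)); c2,s2=dark(a,u-10,v-10,u+11,v+8)
print(c1,s1,c2,s2)
for z in (.084,.075,.066): print('short',z,onz(b,*c1,z)[:2],onz(a,*c2,z)[:2])
# triangulate
o1,r1=ray(b,*c1);o2,r2=ray(a,*c2)
r1/=np.linalg.norm(r1);r2/=np.linalg.norm(r2)
s=np.linalg.lstsq(np.c_[r1,-r2],o2-o1,rcond=None)[0];print('tri',o1+s[0]*r1,o2+s[1]*r2)
C=np.array([onz(b,*B(*p),.040)[:2] for p in [(34,66),(198,17),(262,215),(92,268)]])
print('crate corners',C.round(4).tolist(),'centre',C.mean(0),'sides',np.linalg.norm(np.roll(C,-1,0)-C,axis=1))
print('dir x',(C[0]-C[1]+C[3]-C[2])/2)
A=np.array([onz(a,*ax(*p),.040)[:2] for p in [(735,335),(540,328),(503,517),(720,517)]])
print('sceneview',A.round(4).tolist(),A.mean(0))
print('cratejar cap',onz(b,*B(169,178),.072)[:2])
# stand wall tops, top picture px (800->560)
f=.7
for n,p,z in [('wl rear-left',(248,268),.058),('mouth L bend',(398,236),.058),('mouth L end',(423,223),.058),('far R',(265,352),.058),('R bend',(418,320),.058),('R end',(445,321),.058),('lip a',(331,253),.038),('lip b',(348,328),.038)]:
    print(n,onz(b,p[0]*f,p[1]*f,z)[:2].round(4))
E
```

```text
[444.08252427 238.02912621] [436, 231, 17, 15, 206] [162.19653179 161.57225434] [154, 155, 19, 14, 173]
short 0.084 [ 0.42298976 -0.33912297] [ 0.43864334 -0.33140218]
short 0.075 [ 0.42353128 -0.34239603] [ 0.42975124 -0.33834065]
short 0.066 [ 0.42407281 -0.3456691 ] [ 0.42085913 -0.34527913]
tri [ 0.42388877 -0.34455677  0.06905858] [ 0.42339931 -0.34329704  0.068571  ]
crate corners [[0.6415, 0.0428], [0.6728, -0.0698], [0.5351, -0.1071], [0.502, 0.0076]] centre [ 0.58786454 -0.0316288 ] sides [0.11681358 0.14258205 0.11938871 0.14386779]
dir x [-0.03217722  0.11363154]
sceneview [[0.5086, 0.0126], [0.5348, -0.1039], [0.6756, -0.0683], [0.6427, 0.0491]] [ 0.590436   -0.02760423]
cratejar cap [ 0.55615147 -0.04287043]
wl rear-left [0.583  0.3963]
mouth L bend [0.6399 0.0981]
mouth L end [0.665 0.048]
far R [0.4166 0.3601]
R bend [0.4721 0.0625]
R end [0.469  0.0104]
lip a [0.6135 0.2342]
lip b [0.4614 0.2009]
```

```bash
cat >> h.py <<'E'
from scipy.spatial.transform import Rotation as Ro
def go(p,yaw=None):
    o=ctrl.get_obs(); R=Ro.from_rotvec(o['tool_rot']).as_matrix(); x=R[:,0]; ps=np.degrees(np.arctan2(x[1],x[0]))
    d=np.array(p)-o['tool_pos']; print('t',o['t'],'pos',o['tool_pos'].round(4),'yaw',ps.round(2),'tilt',np.round(R[:,2],3),'F',o['contact_force'].round(2),'open',round(float(o['opening']),4))
    print('shift in present tool axes',(R.T@d).round(4),'|d|',np.linalg.norm(d).round(3),'turn',None if yaw is None else np.radians(ps-yaw).round(4))
E
python3 -c "
from h import *
go([.4236,-.3435,.21],15.8)"
```

```text
t 0.1 pos [ 0.2316 -0.5801  0.3028] yaw 21.76 tilt [-0.     0.002 -1.   ] F [-0.74  0.36  1.23] open 0.0856
shift in present tool axes [ 0.266  -0.1483  0.0931] |d| 0.318 turn 0.104
```

Emit:
{"op": "drive_tool", "data": {"rows": [[[0.0333, -0.0185, 0.0116], 0], [[0.0333, -0.0185, 0.0116], 0], [[0.0333, -0.0185, 0.0116], 0], [[0.0333, -0.0185, 0.0116], 0], [[0.0333, -0.0185, 0.0116], 0], [[0.0333, -0.0185, 0.0116], 0], [[0.0333, -0.0185, 0.0116], 0], [[0.033, -0.0188, 0.0116], 0], [[0, 0, 0], 0.104], [[0, 0, 0], 0]], "jaw": 0}}

```text
t: 1.1
tool_pos: [0.4241, -0.3427, 0.21]
tool_rot: [-3.11, -0.435, 0.002]
contact_force: [-0.7, -0.8, 0.4]
opening: 0.0855
grip_force: 0.0
```

```bash
python3 - <<'E'
from h import *
d=cam('wrist','w1'); print(d['vertical_fov'],-np.array(d['R']).T@d['t'])
go([.4236,-.3435,.126],15.8)
cv2.imwrite('pics/w1b.png',cv2.resize(d['image'],(800,600)))
E
```

```text
65.70646984690485 [ 0.49212939 -0.32342057  0.27977654]
t 1.15 pos [ 0.4239 -0.3436  0.2106] yaw 15.96 tilt [-0.001  0.    -1.   ] F [-0.13  0.05  0.23] open 0.0853
shift in present tool axes [-0.0002 -0.0002  0.0846] |d| 0.085 turn 0.0027
```

View pics/w1b.png

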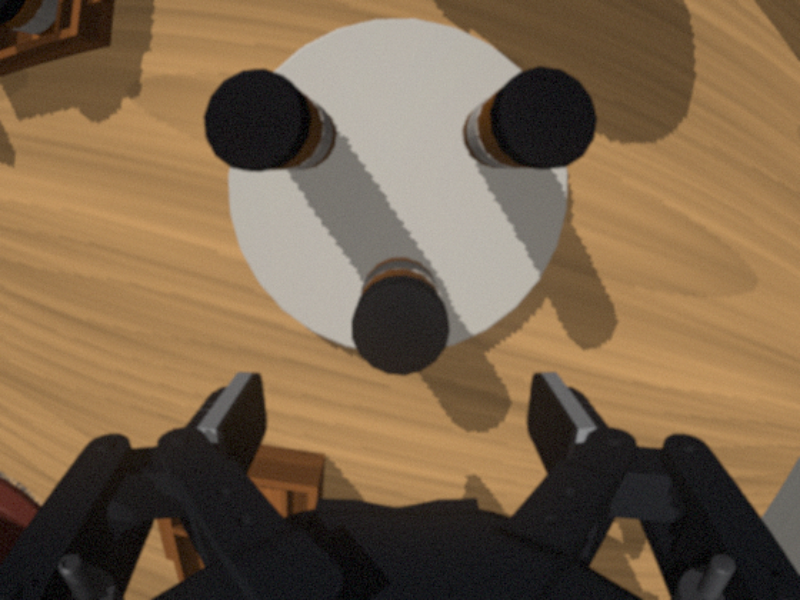

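Wrist picture: short jar's cap top is at (400,324), centred between the pads. The tall jars are at (258,120) and (543,118), well clear.

```bash
python3 - <<'E'
from h import *
d=load('w1')
p=onz(d,280,.7*324,.084,True); q=onz(d,.7*353,.7*324,.084,True);r=onz(d,.7*447,.7*324,.084,True);print(p,'dia',np.linalg.norm(q-r))
go([p[0],p[1],.126],15.8)
E
```

```text
[ 0.42760716 -0.34312684  0.084     ] dia 0.04202811047245078
t 1.15 pos [ 0.4239 -0.3436  0.2106] yaw 15.96 tilt [-0.001  0.    -1.   ] F [-0.13  0.05  0.23] open 0.0853
shift in present tool axes [0.0037 0.0006 0.0846] |d| 0.085 turn 0.0027
```

Emit:
{"op": "drive_tool", "data": {"rows": [[[0.0025, 0, 0.03], 0], [[0, 0, 0.03], 0], [[0, 0, 0.0245], 0], [[0, 0, 0], 0]]}}

```text
t: 1.55
tool_pos: [0.4239, -0.3422, 0.1227]
tool_rot: [-3.106, -0.431, 0.007]
contact_force: [-0.3, 0.7, -0.8]
opening: 0.0853
grip_force: 0.0
```

Emit:
{"op": "drive_tool", "data": {"rows": [[[0, 0, 0], 0], [[0, 0, 0], 0], [[0, 0, 0], 0], [[0, 0, 0], 0], [[0, 0, 0], 0], [[0, 0, 0], 0], [[0, 0, 0], 0], [[0, 0, 0], 0]], "jaw": 0.6, "grip_force": 30}}

```text
t: 2.35
tool_pos: [0.4271, -0.3443, 0.1288]
tool_rot: [3.109, 0.432, 0.003]
contact_force: [-1.3, 0.1, 6.0]
opening: 0.0432
grip_force: 30.7
```

Emit:
{"op": "drive_tool", "data": {"rows": [[[0, 0, -0.02], 0], [[0, 0, -0.03], 0], [[0, 0, -0.04], 0], [[0, 0, -0.034], 0], [[0, 0, 0], 0]]}}

```text
t: 2.85
tool_pos: [0.4282, -0.3453, 0.2575]
tool_rot: [3.102, 0.431, 0.011]
contact_force: [0.2, -0.8, -0.5]
opening: 0.0428
grip_force: 31.1
```

```bash
python3 -c "
from h import *
go([.6227,-.0205,.22],15.8)"
```

```text
t 2.85 pos [ 0.4282 -0.3453  0.2575] yaw 15.82 tilt [ 0.008 -0.009 -1.   ] F [ 0.16 -0.83 -0.46] open 0.0428
shift in present tool axes [ 0.2755 -0.2598  0.0363] |d| 0.38 turn 0.0004
```

Emit:
{"op": "drive_tool", "data": {"rows": [[[0.0275, -0.026, 0], 0], [[0.0275, -0.026, 0], 0], [[0.0275, -0.026, 0], 0], [[0.0275, -0.026, 0], 0], [[0.0275, -0.026, 0], 0], [[0.0275, -0.026, 0], 0], [[0.0275, -0.026, 0.005], 0], [[0.0275, -0.026, 0.005], 0], [[0.0275, -0.026, 0.01], 0], [[0.0275, -0.026, 0.01], 0]]}}

```text
t: 3.85
tool_pos: [0.6202, -0.0167, 0.2191]
tool_rot: [-3.111, -0.432, 0.002]
contact_force: [0.1, -0.9, -1.2]
opening: 0.0431
grip_force: 31.1
```

Emit:
{"op": "drive_tool", "data": {"rows": [[[0, 0, 0], 0], [[0, 0, 0], 0], [[0, 0, 0], 0]]}}

```text
t: 4.15
tool_pos: [0.6196, -0.0189, 0.2201]
tool_rot: [3.112, 0.431, -0.002]
contact_force: [0.5, -0.6, -0.4]
opening: 0.0431
grip_force: 31.1
```

```bash
python3 - <<'E'
from h import *
d=cam('wrist','w2')
go([.6227,-.0205,.22],15.8)
cv2.imwrite('pics/w2b.png',cv2.resize(d['image'],(800,600)))
E
```

```text
t 4.2 pos [ 0.6197 -0.0192  0.2206] yaw 15.74 tilt [-0. -0. -1.] F [ 0.32 -0.32 -0.93] open 0.0432
shift in present tool axes [0.0025 0.0021 0.0006] |d| 0.003 turn -0.0011
```

View pics/w2b.png

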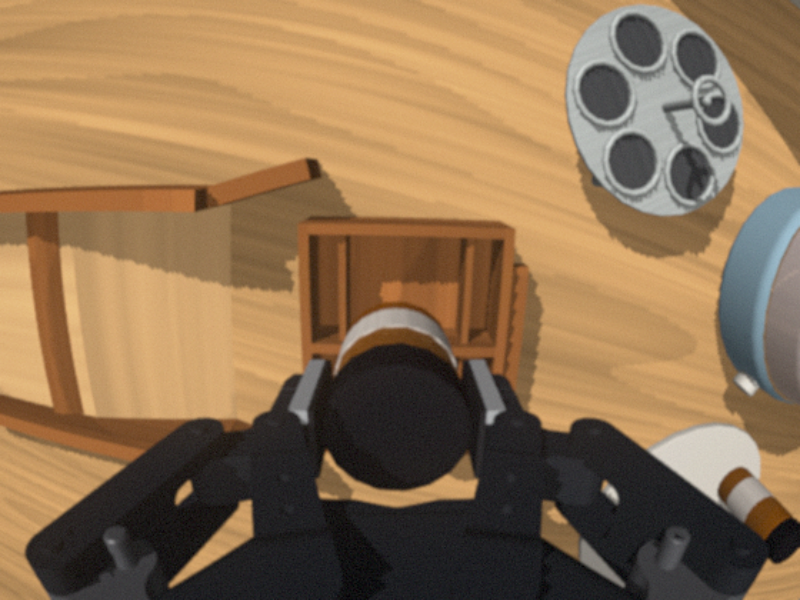

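```bash
python3 - <<'E'
from h import *
d=load('w2')
P=lambda u,v,z:onz(d,.7*u,.7*v,z,True)
a=P(300,222,.04);b=P(514,228,.04);print('far corners F,R',a,b,np.linalg.norm(a-b),'yaw',np.degrees(np.arctan2(*(a-b)[1::-1])))
x=(a-b)[:2];x/=np.linalg.norm(x);y=np.array([-x[1],x[0]])
m=(a+b)[:2]/2
print('cell from far wall',m+y*(.073-.035))
# centre partition midline at v~347 from (313,345) to (500,350)
p=(P(313,346,.04)+P(500,350,.04))[:2]/2; print('y=0 partition mid',p,'cell from it',p-y*.035)
print('jar cap', P(398,415,.175), P(398,415,.18))
for n,u,v,z in [('Lbend',200,187,.058),('Lend',310,160,.058),('ramp foot far',232,207,0),('ramp foot near',232,418,0)]: print(n,P(u,v,z)[:2])
E
```

```text
far corners F,R [0.64684344 0.04362917 0.04      ] [ 0.67588595 -0.07027058  0.04      ] 0.11754412747555146 yaw 104.30464188786513
cell from far wall [ 0.62454286 -0.02270965]
y=0 partition mid [ 0.59194846 -0.03304478] cell from it [ 0.62586331 -0.02439706]
jar cap [ 0.62337357 -0.0182409   0.175     ] [ 0.62617224 -0.01743068  0.18      ]
Lbend [0.65484281 0.09829687]
Lend [0.68150185 0.04333045]
ramp foot far [0.63880019 0.09735659]
ramp foot near [0.48485454 0.07169154]
```

Emit:
{"op": "drive_tool", "data": {"rows": [[[0.001, 0.0035, 0], 0], [[0, 0, 0.02], 0], [[0, 0, 0.02], 0], [[0, 0, 0.02], 0], [[0, 0, 0.015], 0], [[0, 0, 0.012], 0], [[0, 0, 0.008], 0], [[0, 0, 0.004], 0], [[0, 0, 0], 0], [[0, 0, 0], 0]]}}

```text
t: 5.2
tool_pos: [0.6225, -0.0215, 0.1224]
tool_rot: [3.111, 0.432, 0.002]
contact_force: [-0.6, -0.2, -1.9]
opening: 0.0431
grip_force: 31.2
```

Emit:
{"op": "drive_tool", "data": {"rows": [[[0, 0, 0.001], 0], [[0, 0, 0.001], 0], [[0, 0, 0.001], 0], [[0, 0, 0], 0]]}}

```text
t: 5.6
tool_pos: [0.6219, -0.0214, 0.1186]
tool_rot: [-3.112, -0.432, 0.0]
contact_force: [0.5, -0.4, -1.3]
opening: 0.0433
grip_force: 31.2
```

Emit:
{"op": "drive_tool", "data": {"rows": [[[0, 0, 0.001], 0], [[0, 0, 0], 0]]}}

```text
t: 5.8
tool_pos: [0.6219, -0.0214, 0.1174]
tool_rot: [-3.112, -0.432, 0.0]
contact_force: [-0.1, -0.7, -1.2]
opening: 0.0428
grip_force: 31.2
```

Emit:
{"op": "drive_tool", "data": {"rows": [[[0, 0, 0.001], 0], [[0, 0, 0], 0]]}}

```text
t: 6.0
tool_pos: [0.6222, -0.0214, 0.1169]
tool_rot: [3.112, 0.432, 0.001]
contact_force: [-0.1, 0.8, -0.0]
opening: 0.0431
grip_force: 31.2
```

Emit:
{"op": "drive_tool", "data": {"rows": [[[0, 0, 0.001], 0], [[0, 0, 0], 0]]}}

```text
t: 6.2
tool_pos: [0.6224, -0.0214, 0.1169]
tool_rot: [3.112, 0.432, 0.001]
contact_force: [-3.1, 0.8, 5.8]
opening: 0.043
grip_force: 31.8
```

Emit:
{"op": "drive_tool", "data": {"rows": [[[0, 0, -0.001], 0], [[0, 0, 0], 0], [[0, 0, 0], 0], [[0, 0, 0], 0], [[0, 0, 0], 0]], "jaw": 0.25}}

```text
t: 6.7
tool_pos: [0.6219, -0.0214, 0.1164]
tool_rot: [-3.112, -0.432, 0.0]
contact_force: [-0.2, 0.1, -0.5]
opening: 0.0641
grip_force: 0.0
```

Emit:
{"op": "drive_tool", "data": {"rows": [[[0, 0, -0.02], 0], [[0, 0, -0.03], 0], [[0, 0, -0.04], 0], [[0, 0, -0.04], 0], [[0, 0, 0], 0]]}}

```text
t: 7.2
tool_pos: [0.6251, -0.0219, 0.2548]
tool_rot: [3.108, 0.431, 0.02]
contact_force: [1.2, -0.4, 1.2]
opening: 0.0636
grip_force: 0.0
```

```bash
python3 - <<'E'
from h import *
d=cam('wrist','w3');t=cam('top','t3')
go([.6227,-.0205,.22],15.8)
cv2.imwrite('pics/w3b.png',np.vstack([cv2.resize(d['image'][60:420],(560,360)),cv2.resize(t['image'][130:260,150:390],(560,303))[:235]]))
E
```

```text
t 7.3 pos [ 0.6226 -0.0215  0.2482] yaw 15.8 tilt [ 0.003 -0.    -1.   ] F [-0.59  0.85  0.18] open 0.0643
shift in present tool axes [ 0.0003 -0.001   0.0282] |d| 0.028 turn 0.0001
```

View pics/w3b.png

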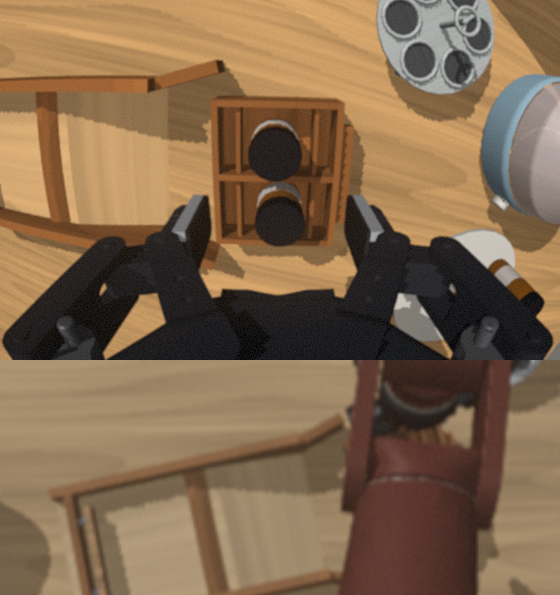

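Top pane: both jars stand upright in the cells, cap tops at (275,152) and (279,218). The lower pane shows the lip's back edge running (185,472) to (212,594). Now the fingertip depth, crate pose and lip position.

```bash
python3 - <<'E'
from h import *
def tip(n,u,v,pos,half,ps=15.85):
    d=load(n);o,r=ray(d,u,v,True);a=np.radians(ps)
    y=np.array([np.sin(a),-np.cos(a)]); x=np.array([np.cos(a),np.sin(a)])
    s=(half-y@(o[:2]-pos[:2]))/(y@r[:2]); p=o+s*r; return p, 'toolx',x@(p[:2]-pos[:2]),'below TCP',pos[2]-p[2]
print(tip('w1',.7*530,.7*375,np.array([.4239,-.3436,.2106]),.0427))
print(tip('w1',.7*262,.7*375,np.array([.4239,-.3436,.2106]),-.0427))
P3=np.array([.6226,-.0215,.2482])
print(tip('w3',345,258,P3,.032),tip('w3',209,258,P3,-.032))
d=load('w3');P=lambda u,v,z:onz(d,u,v,z,True)[:2]
a,b=P(212,158,.04),P(345,160,.04);x=(a-b)/np.linalg.norm(a-b);y=np.array([-x[1],x[0]])
print('crate yaw',np.degrees(np.arctan2(x[1],x[0])),np.linalg.norm(a-b),'centre',(a+b)/2+y*.073)
c=(a+b)/2+y*.073
for n,u,v in [('batten far',354,185),('batten near',344,282)]:
    q=P(u,v,.032)-c; print(n,q@x,q@y)
for n,u,v,z in [('jar',275,212,.072),('cjar',279,277,.072)]:
    q=P(u,v,z)-c; print(n,q@x,q@y)
t=load('t3');T=lambda u,v,z:onz(t,150+u*240/560,130+(v-360)*130/303,z)[:2]
l1,l2=T(185,472,.038),T(212,594,.038)
w1,w2=T(55,493,.058),T(300,437,.058); e=T(335,575,.058);wb=T(222,597,.058)
print('lip back',l1,l2,'Lwall',w1,w2,'R wall',wb,e)
u=(w1-w2)/np.linalg.norm(w1-w2);print('stand yaw',np.degrees(np.arctan2(u[1],u[0])))
for q in (l1,l2,w1,w2,wb,e): print((q-np.array([.556,.077]))@u,(q-np.array([.556,.077]))@np.array([-u[1],u[0]]))
E
```

```text
(array([ 0.44254245, -0.38269476,  0.14598305]), 'toolx', np.float64(0.007256109833545884), 'below TCP', np.float64(0.06461695303011303))
(array([ 0.42208028, -0.29972903,  0.1526549 ]), 'toolx', np.float64(0.010231495228749833), 'below TCP', np.float64(0.05794509930736852))
(array([ 0.64384515, -0.04873292,  0.19203639]), 'toolx', np.float64(0.012999558517583783), 'below TCP', np.float64(0.05616360923421723)) (array([0.62223597, 0.01166137, 0.18193406]), 'toolx', np.float64(0.008706837182900133), 'below TCP', np.float64(0.06626593789586141))
crate yaw 104.92674133593444 0.11861268888125642 centre [ 0.59257193 -0.03211109]
batten far -0.07103971819522575 -0.04892534146401999
batten near -0.06951471219131831 0.05230385442551634
jar 0.002586385563074562 -0.03288881248767181
cjar -0.0016497630948792777 0.025775421542808347
lip back [0.61087241 0.2411667 ] [0.45935215 0.20867057] Lwall [0.58457069 0.39638649] [0.64622714 0.09805385] R wall [0.45373715 0.1943322 ] [0.47696293 0.05972729]
stand yaw 101.6769302624804
0.14966337448119693 -0.08696297816792341
0.14850641790612365 0.06799846264189369
0.3069940818050845 -0.09262098781675168
0.0023567869590788515 -0.0926209878167517
0.13560122045257142 0.07639924508349492
-0.0009186883451884205 0.08089722098698345
```

Emit:
{"op": "drive_tool", "data": {"rows": [[[0, 0, 0], -0.149], [[0, 0, 0], -0.149], [[0, 0, 0], -0.149], [[0, 0, 0], -0.149], [[0, 0, 0], -0.149], [[0, 0, 0], -0.149], [[0, 0, 0], -0.149], [[0, 0, 0], -0.149], [[0, 0, 0], -0.149], [[0, 0, 0], -0.149]], "jaw": 0.65}}

```text
t: 8.3
tool_pos: [0.6209, -0.0213, 0.2436]
tool_rot: [-1.985, -2.43, 0.004]
contact_force: [0.1, 0.3, -0.6]
opening: 0.0298
grip_force: 0.0
```

```bash
python3 - <<'E'
from h import *
go([.617,-.1276,.20],105)
go([.617,-.1276,.08],105)
d=load('w2');print('cooker rim',onz(d,.7*722,.7*300,.05,True))
E
```

```text
t 8.3 pos [ 0.6209 -0.0213  0.2436] yaw 101.52 tilt [-0.005  0.001 -1.   ] F [ 0.08  0.25 -0.63] open 0.0298
shift in present tool axes [-0.1035 -0.0249  0.0436] |d| 0.115 turn -0.0607
t 8.3 pos [ 0.6209 -0.0213  0.2436] yaw 101.52 tilt [-0.005  0.001 -1.   ] F [ 0.08  0.25 -0.63] open 0.0298
shift in present tool axes [-0.1037 -0.0244  0.1636] |d| 0.195 turn -0.0607
cooker rim [ 0.67856851 -0.2209425   0.05      ]
```

Emit:
{"op": "drive_tool", "data": {"rows": [[[-0.035, -0.008, 0], -0.061], [[-0.035, -0.008, 0], 0], [[-0.034, -0.008, 0], 0], [[0, 0, 0.04], 0], [[0, 0, 0.04], 0], [[0, 0, 0.04], 0], [[0, 0, 0.03], 0], [[0, 0, 0.01], 0], [[0, 0, 0], 0], [[0, 0, 0], 0]]}}

```text
t: 9.3
tool_pos: [0.6235, -0.1283, 0.0875]
tool_rot: [1.919, 2.486, 0.001]
contact_force: [0.1, 0.3, 0.2]
opening: 0.0299
grip_force: 0.0
```

```bash
python3 - <<'E'
from h import *
d=cam('wrist','w4')
go([.617,-.1276,.08],105)
cv2.imwrite('pics/w4b.png',d['image'])
E
```

```text
t 9.35 pos [ 0.6241 -0.1284  0.0885] yaw 104.67 tilt [ 0.003 -0.001 -1.   ] F [-0.12  0.38  0.86] open 0.03
shift in present tool axes [ 0.0026 -0.0067  0.0085] |d| 0.011 turn -0.0057
```

View pics/w4b.png

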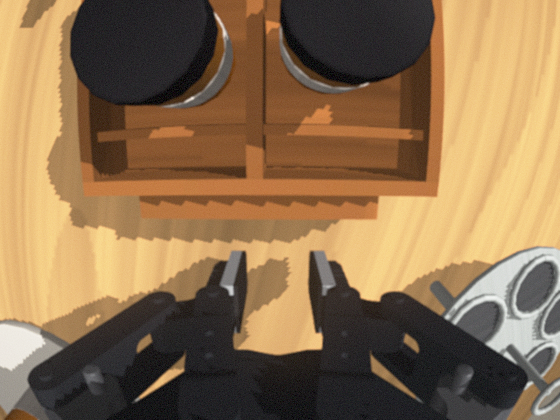

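Wrist view: batten spans (141..379, 205) and is level in the picture, so the yaw is aligned. The fingers straddle u=280, so I shift left 7 mm and push slowly.

Emit:
{"op": "drive_tool", "data": {"rows": [[[0, -0.007, 0.0085], 0], [[0, 0, 0], 0], [[0.005, 0, 0], 0], [[0.005, 0, 0], 0], [[0.003, 0, 0], 0], [[0.003, 0, 0], 0], [[0.004, 0, 0], 0], [[0.005, 0, 0], 0], [[0.006, 0, 0], 0], [[0.006, 0, 0], 0]]}}

```text
t: 10.35
tool_pos: [0.6069, -0.094, 0.0783]
tool_rot: [1.919, 2.486, -0.0]
contact_force: [-0.1, -4.3, -0.6]
opening: 0.0298
grip_force: 1.8
```

Emit:
{"op": "drive_tool", "data": {"rows": [[[0.006, 0, 0], 0], [[0.006, 0, 0], 0], [[0.006, 0, 0], 0], [[0.006, 0, 0], 0], [[0.006, 0, 0], 0]]}}

```text
t: 10.85
tool_pos: [0.5992, -0.0647, 0.0783]
tool_rot: [1.919, 2.487, 0.0]
contact_force: [2.0, -3.6, 0.3]
opening: 0.0299
grip_force: 2.0
```

```bash
cat >> h.py <<'E'
O=np.array([.5618,.082]); S=np.radians(100.8); SX=np.array([np.cos(S),np.sin(S)]); SY=np.array([-SX[1],SX[0]])
def st():
    o=ctrl.get_obs(); R=Ro.from_rotvec(o['tool_rot']).as_matrix(); x=R[:,0]; q=o['tool_pos'][:2]-O
    print('t',o['t'],'stand x,y of TCP',round(q@SX,4),round(q@SY,4),'rel yaw',np.degrees(np.arctan2(x[1],x[0])-S).round(2),'z',o['tool_pos'][2].round(4),'F stand',(o['contact_force'][:2]@SX).round(2),(o['contact_force'][:2]@SY).round(2),o['contact_force'][2].round(2))
E
python3 - <<'E'
from h import *
st(); d=cam('wrist','w5'); s=cam('scene','s5')
cv2.imwrite('pics/w5b.png',np.vstack([d['image'][:240],cv2.resize(s['image'][150:290,180:420],(560,327))]))
E
```

```text
t 10.85 stand x,y of TCP -0.1511 -0.0092 rel yaw 3.87 z 0.0783 F stand -3.88 -1.34 0.3
```

View pics/w5b.png

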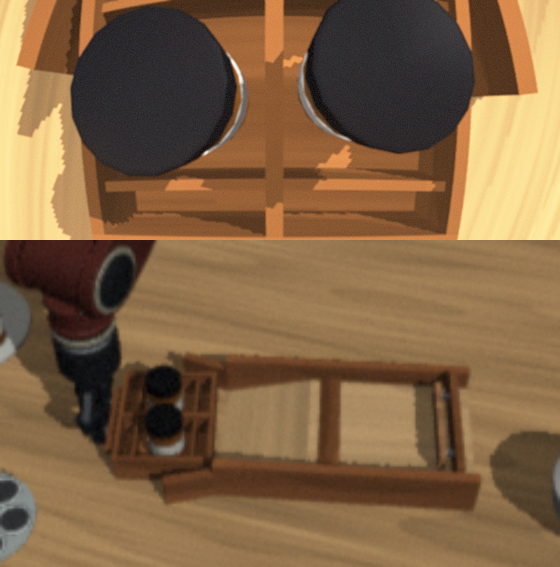

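Scene pane: the crate sits in the flared mouth, front at the ramp foot (215,420), jars upright. Push force is about 4 N. I keep pushing and straighten the yaw.

Emit:
{"op": "drive_tool", "data": {"rows": [[[0.006, -0.0005, 0], 0.0065], [[0.006, -0.0005, 0], 0.0065], [[0.006, -0.0005, 0], 0.0065], [[0.006, -0.0005, 0], 0.0065], [[0.006, -0.0005, 0], 0.0065]]}}

```text
t: 11.45
tool_pos: [0.5891, -0.0364, 0.0778]
tool_rot: [-1.961, -2.454, 0.001]
contact_force: [1.2, -5.5, -0.9]
opening: 0.03
grip_force: 2.3
```

Emit:
{"op": "drive_tool", "data": {"rows": [[[0.006, -0.0005, 0], 0.0065], [[0.006, -0.0005, 0], 0.0065], [[0.006, -0.0005, 0], 0.0065], [[0.006, -0.0005, 0], 0.0065], [[0.006, -0.0005, 0], 0.0065]]}}

```text
t: 11.95
tool_pos: [0.5805, -0.0072, 0.0779]
tool_rot: [-2.0, -2.422, 0.0]
contact_force: [0.4, -4.7, -2.7]
opening: 0.0297
grip_force: 2.1
```

```bash
python3 -c "
from h import *
st()"
```

```text
t 11.95 stand x,y of TCP -0.0911 -0.0016 rel yaw 0.12 z 0.0779 F stand -4.67 0.49 -2.66
```

Emit:
{"op": "drive_tool", "data": {"rows": [[[0.006, 0, 0], 0], [[0.006, 0, 0], 0], [[0.006, 0, 0], 0], [[0.006, 0, 0], 0], [[0.006, 0, 0], 0]]}}

```text
t: 12.45
tool_pos: [0.575, 0.0222, 0.0781]
tool_rot: [-2.0, -2.423, -0.0]
contact_force: [0.4, -3.3, -2.5]
opening: 0.0298
grip_force: 2.0
```

Emit:
{"op": "drive_tool", "data": {"rows": [[[0.006, 0, 0], 0], [[0.006, 0, 0], 0], [[0.006, 0, 0], 0], [[0.006, 0, 0], 0], [[0.006, 0, -0.001], 0]]}}

```text
t: 12.95
tool_pos: [0.5692, 0.0517, 0.079]
tool_rot: [-1.999, -2.423, 0.0]
contact_force: [0.8, -3.1, -2.0]
opening: 0.0295
grip_force: 2.0
```

```bash
python3 - <<'E'
from h import *
st(); s=cam('scene','s6')
cv2.imwrite('pics/s6b.png',cv2.resize(s['image'][130:290,180:420],(800,533)))
E
```

```text
t 12.95 stand x,y of TCP -0.0312 -0.0016 rel yaw 0.15 z 0.079 F stand -3.15 -0.19 -1.95
```

View pics/s6b.png

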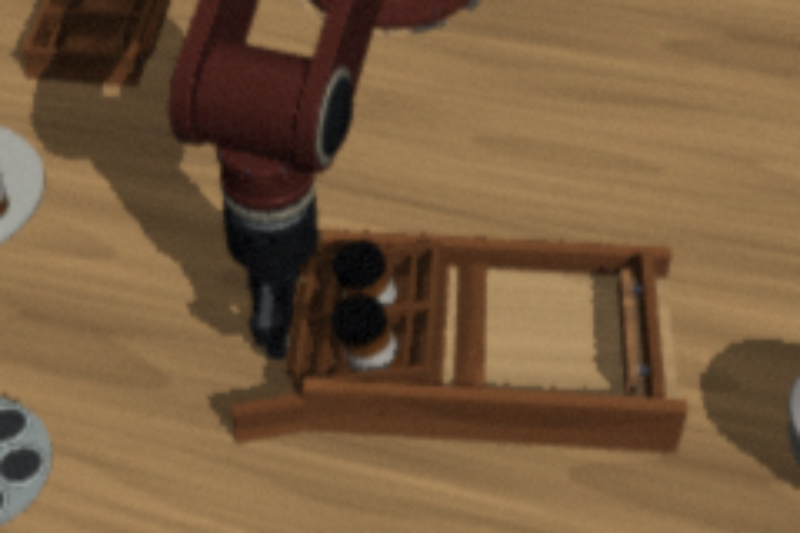

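Scene crop: crate rides nose-up on the ramp between the walls, jars at (360,265) and (362,325) upright, lip ahead at (470,325), pad at (630,330). From here I go on by force and position.

Emit:
{"op": "drive_tool", "data": {"rows": [[[0.005, 0, -0.0014], 0], [[0.005, 0, -0.0014], 0], [[0.005, 0, -0.0014], 0], [[0.005, 0, -0.0014], 0], [[0.005, 0, -0.0014], 0], [[0.005, 0, -0.0014], 0]]}}

```text
t: 13.6
tool_pos: [0.5637, 0.081, 0.0877]
tool_rot: [1.999, 2.423, -0.0]
contact_force: [1.3, -3.7, -2.6]
opening: 0.0298
grip_force: 2.4
```

Emit:
{"op": "drive_tool", "data": {"rows": [[[0.005, 0, -0.0014], 0], [[0.005, 0, -0.0014], 0], [[0.005, 0, -0.0014], 0], [[0.005, 0, -0.0014], 0], [[0.005, 0, -0.0014], 0], [[0.005, 0, -0.0014], 0]]}}

```text
t: 14.2
tool_pos: [0.5582, 0.1103, 0.0964]
tool_rot: [1.999, 2.423, 0.0]
contact_force: [1.5, -6.2, -2.2]
opening: 0.03
grip_force: 2.7
```

```bash
python3 -c "
from h import *
st()"
```

```text
t 14.2 stand x,y of TCP 0.0285 -0.0018 rel yaw 0.15 z 0.0964 F stand -6.39 -0.35 -2.15
```

Emit:
{"op": "drive_tool", "data": {"rows": [[[0.005, 0, -0.001], 0], [[0.005, 0, -0.001], 0], [[0.005, 0, -0.001], 0], [[0.005, 0, -0.001], 0], [[0.005, 0, -0.001], 0], [[0.005, 0, -0.001], 0]]}}

```text
t: 14.8
tool_pos: [0.5536, 0.139, 0.1037]
tool_rot: [1.997, 2.421, 0.0]
contact_force: [1.6, -9.5, 2.3]
opening: 0.0297
grip_force: 4.7
```

Emit:
{"op": "drive_tool", "data": {"rows": [[[0.004, 0, -0.001], 0], [[0.004, 0, -0.001], 0], [[0.004, 0, -0.001], 0], [[0.004, 0, -0.001], 0]]}}

```text
t: 15.2
tool_pos: [0.5508, 0.1546, 0.108]
tool_rot: [1.996, 2.42, 0.001]
contact_force: [1.5, -10.1, 5.0]
opening: 0.0302
grip_force: 5.1
```

Emit:
{"op": "drive_tool", "data": {"rows": [[[0.004, 0, -0.001], 0], [[0.004, 0, -0.001], 0], [[0.004, 0, -0.001], 0], [[0.004, 0, -0.001], 0]]}}

```text
t: 15.6
tool_pos: [0.5464, 0.1718, 0.1106]
tool_rot: [-1.999, -2.423, -0.002]
contact_force: [1.1, -2.2, -1.3]
opening: 0.0298
grip_force: 1.1
```

```bash
python3 -c "
from h import *
st()"
```

```text
t 15.6 stand x,y of TCP 0.0911 -0.0017 rel yaw 0.13 z 0.1106 F stand -2.41 -0.67 -1.32
```

Emit:
{"op": "drive_tool", "data": {"rows": [[[0.004, 0, -0.001], 0], [[0.004, 0, 0], 0], [[0.003, 0, 0], 0], [[0, 0, 0], 0]]}}

```text
t: 16.0
tool_pos: [0.5437, 0.1825, 0.1106]
tool_rot: [-1.998, -2.423, -0.0]
contact_force: [-0.0, -0.0, 0.6]
opening: 0.03
grip_force: 0.0
```

Emit:
{"op": "drive_tool", "data": {"rows": [[[0.003, 0, 0], 0], [[0.003, 0, 0], 0], [[0.003, 0, 0], 0], [[0, 0, 0], 0]]}}

```text
t: 16.4
tool_pos: [0.5423, 0.1911, 0.1109]
tool_rot: [-1.999, -2.423, -0.0]
contact_force: [-1.2, -1.1, -0.0]
opening: 0.0299
grip_force: 0.3
```

```bash
python3 -c "
from h import *
st()"
```

```text
t 16.4 stand x,y of TCP 0.1108 -0.0013 rel yaw 0.15 z 0.1109 F stand -0.87 1.35 -0.03
```

Emit:
{"op": "drive_tool", "data": {"rows": [[[0.002, 0, 0], 0], [[0.002, 0, 0], 0]]}}

```text
t: 16.6
tool_pos: [0.5417, 0.1945, 0.1108]
tool_rot: [2.0, 2.423, -0.0]
contact_force: [0.7, -2.2, -1.7]
opening: 0.03
grip_force: 1.3
```

Emit:
{"op": "drive_tool", "data": {"rows": [[[0.002, 0, 0], 0], [[0.002, 0, 0], 0]]}}

```text
t: 16.8
tool_pos: [0.5409, 0.1986, 0.1109]
tool_rot: [2.0, 2.423, -0.0]
contact_force: [0.6, -2.1, -2.0]
opening: 0.0298
grip_force: 1.3
```

Emit:
{"op": "drive_tool", "data": {"rows": [[[0.001, 0, 0], 0], [[0.001, 0, 0], 0]]}}

```text
t: 17.0
tool_pos: [0.5405, 0.2005, 0.1109]
tool_rot: [1.999, 2.423, -0.0]
contact_force: [0.6, -2.0, -1.3]
opening: 0.0298
grip_force: 1.3
```

Emit:
{"op": "drive_tool", "data": {"rows": [[[0.001, 0, 0], 0], [[0.001, 0, 0], 0]]}}

```text
t: 17.2
tool_pos: [0.5402, 0.2024, 0.1109]
tool_rot: [1.999, 2.423, -0.0]
contact_force: [0.2, -3.0, -2.1]
opening: 0.0294
grip_force: 1.6
```

Emit:
{"op": "drive_tool", "data": {"rows": [[[0.001, 0, 0], 0], [[0.001, 0, 0], 0]]}}

```text
t: 17.4
tool_pos: [0.5398, 0.2043, 0.1109]
tool_rot: [1.999, 2.423, -0.0]
contact_force: [1.6, -4.0, -2.1]
opening: 0.03
grip_force: 1.7
```

Emit:
{"op": "drive_tool", "data": {"rows": [[[0.001, 0, 0], 0], [[0.001, 0, 0], 0]]}}

```text
t: 17.6
tool_pos: [0.5394, 0.2063, 0.1109]
tool_rot: [1.999, 2.423, -0.0]
contact_force: [0.6, -3.8, -2.6]
opening: 0.0301
grip_force: 1.9
```

```bash
python3 - <<'E'
from h import *
st(); s=cam('scene','s7')
# rows: find crate jar caps & silhouettes
m=(s['image'].max(2)<45).astype(np.uint8)
n,l,q,c=cv2.connectedComponentsWithStats(m)
for i in range(1,n):
    if q[i,4]>60: print(q[i].tolist(),c[i].round(1))
E
```

```text
t 17.6 stand x,y of TCP 0.1263 -0.0013 rel yaw 0.14 z 0.1109 F stand -3.87 0.13 -2.57
[255, 0, 65, 104, 2920] [288.2  29. ]
[345, 0, 22, 52, 835] [353.5  23.8]
[490, 0, 32, 65, 495] [505.3  31. ]
[409, 25, 16, 39, 192] [415.7  45.3]
[443, 26, 18, 31, 121] [453.2  39.5]
[269, 47, 29, 44, 801] [281.6  68. ]
[343, 76, 24, 9, 172] [353.8  80.7]
[272, 89, 24, 38, 460] [284.2 109.3]
[284, 96, 62, 139, 1778] [319.5 166.9]
[518, 115, 42, 187, 3406] [538.8 217.8]
[296, 142, 9, 28, 93] [298.3 157.1]
[129, 167, 14, 12, 122] [135.2 172.4]
[164, 166, 13, 12, 120] [170.1 171.9]
[5, 171, 19, 17, 95] [ 15.1 180. ]
[331, 201, 29, 40, 597] [347.2 217.5]
[0, 293, 79, 78, 1936] [ 37.7 330.8]
```

Emit:
{"op": "drive_tool", "data": {"rows": [[[0.001, 0, 0], 0], [[0, 0, 0], 0]]}}

```text
t: 17.85
tool_pos: [0.5392, 0.2074, 0.1109]
tool_rot: [1.999, 2.423, 0.0]
contact_force: [0.8, -3.0, -2.4]
opening: 0.03
grip_force: 1.7
```

Emit:
{"op": "drive_tool", "data": {"rows": [[[0.001, 0, 0], 0], [[0, 0, 0], 0]]}}

```text
t: 18.05
tool_pos: [0.539, 0.2084, 0.1109]
tool_rot: [-1.999, -2.423, -0.0]
contact_force: [1.0, -3.8, -2.2]
opening: 0.0301
grip_force: 1.6
```

Emit:
{"op": "drive_tool", "data": {"rows": [[[0.001, 0, 0], 0], [[0, 0, 0], 0]]}}

```text
t: 18.25
tool_pos: [0.5389, 0.2093, 0.111]
tool_rot: [1.999, 2.423, -0.0]
contact_force: [1.8, -3.5, -2.3]
opening: 0.0299
grip_force: 2.0
```

Emit:
{"op": "drive_tool", "data": {"rows": [[[0.001, 0, 0], 0], [[0, 0, 0], 0]]}}

```text
t: 18.45
tool_pos: [0.5387, 0.2103, 0.1109]
tool_rot: [1.999, 2.423, -0.0]
contact_force: [0.6, -3.7, -1.7]
opening: 0.0297
grip_force: 2.1
```

Emit:
{"op": "drive_tool", "data": {"rows": [[[0.001, 0, 0], 0], [[0, 0, 0], 0]]}}

```text
t: 18.65
tool_pos: [0.5385, 0.2113, 0.1109]
tool_rot: [1.999, 2.423, 0.0]
contact_force: [0.9, -4.5, -2.1]
opening: 0.0299
grip_force: 2.2
```

Emit:
{"op": "drive_tool", "data": {"rows": [[[0.001, 0, 0], 0], [[0, 0, 0], 0]]}}

```text
t: 18.85
tool_pos: [0.5383, 0.2122, 0.1109]
tool_rot: [1.999, 2.423, -0.0]
contact_force: [1.2, -5.0, -1.8]
opening: 0.0296
grip_force: 2.4
```

Emit:
{"op": "drive_tool", "data": {"rows": [[[0.0007, 0, 0], 0], [[0, 0, 0], 0]]}}

```text
t: 19.05
tool_pos: [0.5384, 0.2125, 0.111]
tool_rot: [1.998, 2.422, -0.001]
contact_force: [2.2, -6.7, -1.6]
opening: 0.03
grip_force: 3.4
```

Emit:
{"op": "drive_tool", "data": {"rows": [[[0.0007, 0, 0], 0], [[0, 0, 0], 0]]}}

```text
t: 19.25
tool_pos: [0.5385, 0.2127, 0.1109]
tool_rot: [1.997, 2.422, -0.001]
contact_force: [2.8, -7.4, -1.8]
opening: 0.03
grip_force: 4.3
```

```bash
python3 - <<'E'
from h import *
st(); s=cam('scene','s8')
# line-profile: stand far wall top vs crate; report wood-dark edges along centre rows
a=load('s7')['image'].astype(int);b=s['image'].astype(int)
df=np.abs(a-b).sum(2); ys,xs=np.where(df>60); print(len(ys), xs.min(),xs.max(),ys.min(),ys.max())
# predicted front-rim pixels if level at centre stand x c, z underside
def pix(d,X):
    f=210/np.tan(np.radians(float(d['vertical_fov']))/2); q=np.array(d['R'])@X+np.array(d['t']); return (q[:2]/q[2]*f+[d['cx'],d['cy']]).round(1)
x0=.1336+.083
for z0,zf in [(.030,.030),(.038,.030),(.041,.0295)]:
    for yy in (0.036,-.036,): 
        print(z0,yy,'rear rim',pix(s,np.r_[O+SX*(x0-.06)+SY*yy,z0+.04]),'front rim',pix(s,np.r_[O+SX*(x0+.06)+SY*yy,zf+.04]))
E
```

```text
t 19.25 stand x,y of TCP 0.1328 -0.0016 rel yaw 0.17 z 0.1109 F stand -7.8 -1.33 -1.81
2367 201 374 0 244
0.03 0.036 rear rim [328.7 211.8] front rim [370.8 214.3]
0.03 -0.036 rear rim [328.2 231. ] front rim [372.  233.8]
0.038 0.036 rear rim [328.9 209.9] front rim [370.8 214.3]
0.038 -0.036 rear rim [328.3 229.2] front rim [372.  233.8]
0.041 0.036 rear rim [328.9 209.2] front rim [370.7 214.5]
0.041 -0.036 rear rim [328.4 228.5] front rim [372.  233.9]
```

The solid stop is met: the tool stalls with force rising to about 8 N. I ease off so the tail drops.

Emit:
{"op": "drive_tool", "data": {"rows": [[[-0.01, 0, 0], 0], [[-0.015, 0, 0], 0], [[0, 0, 0], 0], [[0, 0, 0], 0]]}}

```text
t: 19.7
tool_pos: [0.543, 0.1888, 0.1112]
tool_rot: [-2.001, -2.421, -0.002]
contact_force: [-1.1, 0.1, -0.9]
opening: 0.0303
grip_force: 0.0
```

Emit:
{"op": "drive_tool", "data": {"rows": [[[-0.01, 0, -0.02], 0], [[-0.01, 0, -0.04], 0], [[-0.02, 0, -0.04], 0], [[-0.02, 0, -0.02], 0], [[0, 0, 0], 0], [[0, 0, 0], 0]]}}

```text
t: 20.3
tool_pos: [0.5541, 0.1303, 0.231]
tool_rot: [-2.0, -2.422, -0.002]
contact_force: [0.1, -0.1, -1.3]
opening: 0.0299
grip_force: 0.0
```

```bash
python3 - <<'E'
from h import *
st(); d=cam('wrist','w9'); s=cam('scene','s9');t=cam('top','t9')
# is anything else visible: rim edges via strong gradient in wrist image, col scan at centre columns
im=cv2.cvtColor(d['image'],cv2.COLOR_BGR2HSV)
f=210/np.tan(np.radians(float(d['vertical_fov']))/2)
def pixf(d,X):
    q=np.array(d['R'])@X+np.array(d['t']); r=np.hypot(q[0],q[1]); th=np.arctan2(r,q[2]); return (q[:2]/r*th*f+[d['cx'],d['cy']]).round(1)
for c in (.205,.209,.213):
  for z in (.03,.034,.038):
    print(c,z,'rear rim mid ends',pixf(d,np.r_[O+SX*(c-.06)+SY*.06,z+.04]),pixf(d,np.r_[O+SX*(c-.06)-SY*.06,z+.04]),'front',pixf(d,np.r_[O+SX*(c+.06)+SY*.06,.07]))
for u in (180,280,380):
    g=d['image'][:,u].astype(int).sum(1); e=np.abs(g[3:]-g[:-3]); i=[j for j in range(1,len(e)-1) if e[j]>70 and e[j]>=e[j-1] and e[j]>e[j+1]]; print(u,[(j+1,int(g[j+3]-g[j])) for j in i])
E
```

```text
t 20.3 stand x,y of TCP 0.0489 -0.0015 rel yaw 0.11 z 0.231 F stand -0.13 -0.03 -1.27
0.205 0.03 rear rim mid ends [190.4  86. ] [358.9  85.9] front [195.9 -58.8]
0.205 0.034 rear rim mid ends [188.9  85.5] [360.3  85.4] front [195.9 -58.8]
0.205 0.038 rear rim mid ends [187.4  84.9] [361.7  84.8] front [195.9 -58.8]
0.209 0.03 rear rim mid ends [190.4  80.6] [358.9  80.5] front [196.2 -62.8]
0.209 0.034 rear rim mid ends [188.9  79.9] [360.3  79.9] front [196.2 -62.8]
0.209 0.038 rear rim mid ends [187.4  79.3] [361.7  79.2] front [196.2 -62.8]
0.213 0.03 rear rim mid ends [190.4  75.1] [358.9  75.1] front [196.5 -66.7]
0.213 0.034 rear rim mid ends [188.9  74.4] [360.3  74.4] front [196.5 -66.7]
0.213 0.038 rear rim mid ends [187.4  73.7] [361.8  73.6] front [196.5 -66.7]
180 [(2, -80), (73, -180), (301, -89), (358, 292), (373, -341)]
280 [(45, 84), (68, -139), (78, 97), (85, -126), (113, 147), (117, 162), (129, -99), (354, -341), (390, -74)]
380 [(295, -76), (297, -78), (300, -90), (362, 273), (376, -312)]
```

```bash
python3 - <<'E'
from h import *
g=cv2.cvtColor(load('w9')['image'],cv2.COLOR_BGR2GRAY).astype(int)
for v in range(64,120,4):
    r=g[v-1:v+2].mean(0).astype(int); e=r[4:]-r[:-4]
    print(v,[(u+2,int(e[u])) for u in range(130,410) if abs(e[u])>22 and abs(e[u])==abs(e[max(0,u-4):u+5]).max()])
E
```

```text
64 [(158, -26), (176, 62), (185, -33), (186, -33), (394, 45)]
68 [(160, -26), (161, -26), (176, 70), (394, 41)]
72 [(176, 71), (347, -23), (379, 46), (394, 41)]
76 [(167, -40), (172, -42), (185, -34), (209, 28), (380, 71), (393, 36)]
80 [(166, -42), (171, -39), (181, 77), (189, -23), (226, 31), (320, 24), (338, 26), (370, -70), (379, 73), (393, 32), (394, 32)]
84 [(170, -49), (182, 80), (347, -29), (370, -57), (379, 70), (395, 36)]
88 [(171, -45), (173, -45), (180, 42), (371, -31), (379, 71), (394, 35)]
92 [(172, -70), (180, 35), (371, -34), (380, 73), (394, 36)]
96 [(173, -64), (180, 40), (342, 25), (349, -23), (372, -36), (379, 71), (394, 36)]
100 [(172, -42), (173, -42), (181, 40), (345, -25), (370, -30), (379, 73), (394, 35)]
104 [(172, -43), (177, -37), (370, -25), (379, 71), (394, 39)]
108 [(172, -44), (324, 25), (342, -23), (369, -26), (371, -26), (379, 68), (394, 40)]
112 [(172, -43), (370, -37), (371, -37), (379, 72), (394, 38)]
116 [(173, -43), (185, -24), (305, 64), (337, -57), (370, -62), (379, 79), (394, 37)]
```

I've used my picture budget, so I check the tail height by touch: shut fingertips lowered lightly on the rear wall's top. It should be at z about 0.070 if dropped, 0.078 if still on the lip.

Emit:
{"op": "drive_tool", "data": {"rows": [[[0.03, 0, 0], 0], [[0.035, 0, 0], 0], [[0.03, 0, 0], 0], [[0.01, 0, 0], 0], [[0, 0, 0.03], 0], [[0, 0, 0.03], 0], [[0, 0, 0.01], 0], [[0, 0, 0], 0], [[0, 0, 0], 0]], "jaw": 1}}

```text
t: 21.35
tool_pos: [0.5347, 0.2331, 0.1615]
tool_rot: [2.0, 2.423, 0.001]
contact_force: [0.3, 0.5, 0.2]
opening: -0.0002
grip_force: 0.0
```

Emit:
{"op": "drive_tool", "data": {"rows": [[[0, 0, 0.002], 0], [[0, 0, 0.002], 0], [[0, 0, 0], 0]]}}

```text
t: 21.65
tool_pos: [0.5345, 0.2332, 0.1576]
tool_rot: [1.999, 2.423, 0.001]
contact_force: [0.6, 0.9, 0.3]
opening: 0.0001
grip_force: 0.0
```

Emit:
{"op": "drive_tool", "data": {"rows": [[[0, 0, 0.001], 0], [[0, 0, 0.001], 0], [[0, 0, 0], 0]]}}

```text
t: 21.95
tool_pos: [0.5341, 0.2332, 0.1548]
tool_rot: [-1.999, -2.423, 0.0]
contact_force: [-0.1, 0.6, -1.0]
opening: 0.0003
grip_force: 0.0
```

Tip is at z 0.082, no contact yet. Down in 1–2 mm steps.

Emit:
{"op": "drive_tool", "data": {"rows": [[[0, 0, 0.002], 0], [[0, 0, 0.001], 0], [[0, 0, 0], 0]]}}

```text
t: 22.25
tool_pos: [0.5341, 0.2332, 0.1516]
tool_rot: [-1.999, -2.423, 0.001]
contact_force: [0.1, 0.5, -0.0]
opening: 0.0001
grip_force: 0.0
```

Emit:
{"op": "drive_tool", "data": {"rows": [[[0, 0, 0.001], 0], [[0, 0, 0.001], 0], [[0, 0, 0], 0]]}}

```text
t: 22.55
tool_pos: [0.5341, 0.2332, 0.1497]
tool_rot: [-1.999, -2.423, 0.0]
contact_force: [-0.5, 0.5, -0.2]
opening: -0.0001
grip_force: 0.0
```

Emit:
{"op": "drive_tool", "data": {"rows": [[[0, 0, 0.001], 0], [[0, 0, 0.001], 0], [[0, 0, 0], 0]]}}

```text
t: 22.85
tool_pos: [0.5341, 0.2332, 0.1477]
tool_rot: [-1.999, -2.423, 0.0]
contact_force: [-0.4, -1.0, -1.2]
opening: 0.0001
grip_force: 0.0
```

Emit:
{"op": "drive_tool", "data": {"rows": [[[0, 0, 0.001], 0], [[0, 0, 0.001], 0], [[0, 0, 0], 0]]}}

```text
t: 23.15
tool_pos: [0.5341, 0.2332, 0.1457]
tool_rot: [-1.999, -2.423, 0.0]
contact_force: [-0.0, 0.4, 0.2]
opening: 0.0002
grip_force: 0.0
```

Emit:
{"op": "drive_tool", "data": {"rows": [[[0, 0, 0.001], 0], [[0, 0, 0], 0]]}}

```text
t: 23.35
tool_pos: [0.5342, 0.2332, 0.1448]
tool_rot: [-1.999, -2.423, 0.0]
contact_force: [-0.2, -0.6, -0.8]
opening: 0.0003
grip_force: 0.0
```

Emit:
{"op": "drive_tool", "data": {"rows": [[[0, 0, 0.001], 0], [[0, 0, 0], 0]]}}

```text
t: 23.55
tool_pos: [0.5341, 0.2332, 0.1437]
tool_rot: [-1.999, -2.423, 0.0]
contact_force: [-0.4, 0.7, -1.0]
opening: 0.0003
grip_force: 0.0
```

Emit:
{"op": "drive_tool", "data": {"rows": [[[0, 0, 0.001], 0], [[0, 0, 0], 0]]}}

```text
t: 23.75
tool_pos: [0.5342, 0.2332, 0.1428]
tool_rot: [-1.999, -2.423, 0.0]
contact_force: [0.2, -0.3, 0.5]
opening: -0.0002
grip_force: 0.0
```

Tip at 0.0702. Contact should come now if it's over the rear wall.

Emit:
{"op": "drive_tool", "data": {"rows": [[[0, 0, 0.001], 0], [[0, 0, 0], 0]]}}

```text
t: 23.95
tool_pos: [0.5344, 0.2333, 0.1426]
tool_rot: [-1.999, -2.423, 0.0]
contact_force: [-1.6, -1.4, 5.2]
opening: 0.0
grip_force: 2.3
```

Emit:
{"op": "drive_tool", "data": {"rows": [[[0, 0, 0.001], 0], [[0, 0, 0], 0]]}}

```text
t: 24.15
tool_pos: [0.5344, 0.2333, 0.1426]
tool_rot: [-1.999, -2.423, 0.0]
contact_force: [-4.4, -2.1, 9.2]
opening: 0.0001
grip_force: 4.8
```

Contact is at z 0.070, so the rear wall sits at deck height and the tail has dropped. I retreat clear.

Emit:
{"op": "drive_tool", "data": {"rows": [[[0, 0, -0.003], 0], [[0, 0, -0.02], 0], [[0, 0, -0.03], 0], [[0, 0, -0.04], 0], [[-0.02, 0, -0.02], 0], [[-0.03, 0, 0], 0], [[-0.03, 0, 0], 0], [[0, 0, 0], 0], [[0, 0, 0], 0], [[0, 0, 0], 0]]}}

```text
t: 25.15
tool_pos: [0.5492, 0.1552, 0.2536]
tool_rot: [-1.999, -2.423, -0.0]
contact_force: [-0.6, 0.7, 1.2]
opening: -0.0001
grip_force: 0.0
```

```bash
python3 -c "
from h import *
st(); print(ctrl.finish_job())"
```

```text
t 25.15 stand x,y of TCP 0.0743 -0.0014 rel yaw 0.17 z 0.2536 F stand 0.83 0.49 1.16
the job is handed in; nothing more can be done
None
```

The job is handed in at 25 s and no verdict was returned: the short jar is in the crate's empty cell, and a touch check put the crate's tail at deck height behind the lip, with push readings up to about 10 N; the jars were last seen upright on the ramp.

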